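Nudge a mounting plate over the jig's locating pin and swing the clamp shut

ROBOT

A 6-joint arm with a two-finger parallel gripper is mounted at the origin on a cart in front of the work surface, level with it; the furniture and walls round the work are solid. World frame = base frame: x ahead of the robot, y to its left, z up, the work surface at z = 0. Lengths are in m, angles in rad, forces in N, time in s.
With the tool pointing down it reaches from about 0.35 to 0.775 m from the base axis. Payload 5.5 kg.
Tool frame: the origin (TCP) lies at the very end of the fingers, on their centre line; the grasp point (between the pads) lies env.hold_point_z behind it (env.hold_point_z is the distance from the TCP to the grasp point, in m); z points along the fingers, y is the line along which they close (so a half turn about z gives the same grasp; the last joint's range is limited). The gripper opens to 85 mm and grips with 20 to 120 N. Pads are 22 mm wide; open, the fingers measure 114 mm over their backs; the gripper's body (76 mm by 85 mm) begins 54 mm behind the grasp point. The pads swing forward as they close: fully open they stand 13 mm farther back than shut.
Start: joints at [1.204, 0.313, 0.046, 1.304, 0, 1.431], TCP at [0.129, 0.56, 0.231] pointing down, gripper open.
Joint ranges: [-2.76, 2.76], [-0.86, 1.69], [-1.03, 1.26], [-2.2, 2.34], [-1.47, 1.5], [-3.14, 3.14]. Speed limits (rad/s): [2.57, 2.57, 3.14, 3.14, 3.14, 3.14].

INTERFACE

Orientations are given as a unit quaternion [w, x, y, z].
In Python, from workcell import env gives the robot as it stands.
- The arm moves only by the tool carry_out, never from a script. Its argument "steps" is a list of rows, each a list of 3 entries, a list of its own where there are three numbers: the turn, a rotation vector about the tool's x, y, z in degrees, then the shift along the tool's x, y, z in cm, then the closure in counts, from 0 (fully open) to 255 (shut). A call has exactly 8 rows; each row is the pose to reach, as a shift and turn from the pose commanded when the call began, along the tool's axes at that moment; what a row does not reach only later rows make up. A row lasts 1/8 s, in which the tool goes at most 62.5 mm and 10.7 degrees, less where a joint would pass 70% of its speed; a pose out of reach is approached as far as the arm can. A call with a gripper value outside its range is refused whole. The fingers move at their own pace and stop on an object; "force" is the grip in N (left out, the last holds). Time passes only in rows, so rows that repeat a pose let the fingers close, or fill a call up. It gives the time, the measured TCP pose, the force, the opening and the grip force at its end, in the units of the state.
- env.get_state(): the state, without advancing time (a new reading comes with each control period).
- env.read_camera(name): name is "side" or "top" or "wrist"; returns (picture, depth): 420x560x3 uint8, red, green, blue; 420x560 float32, m along the optical axis (not along the pixel's ray), 0 where there is no reading.
- env.get_calibration(name): a dict with "fx", "fy", "cx", "cy" (pixels), "origin" and "orientation" of the camera in the world. Camera axes: x right, y up, looking along -z (the intrinsics and any distortion apply to the point x, -y, -z); pixel columns grow to the right and rows downward; lengths in m; the calibration is good to about 2 mm. The wrist camera is an equidistant fisheye: a pixel r from the principal point sees the ray r / f radians off the axis. A picture is of the moment at which its call begins: read the wrist's pose just before it. get_calibration takes no time and is no camera call; for the wrist camera it gives the pose at the moment of the call.
- env.hand_in(): hands the job in; it is judged then, once.
The state is a dict: "clock": time; "joint_pos": joint angles; "qvel": joint speeds; "tau": joint torques, N m; "tcp_pos": TCP position; "orientation": TCP orientation; "wrist_force": force on the tool from outside, world axes, zero at the start; "ft_torque": the same for the moment, N m; "finger_gap": finger opening in m; "grip_force": force on a finger pad.
Only numpy, scipy, OpenCV 4.12 (cv2) and the standard library are available. Lean on these libraries where they do the work, as an engineer would, in place of code of your own. Each camera call takes 0.05 s, during which the arm holds its last target. There are 200 camera calls.

TASK

Slide the loose blue mounting plate along the jig's raised deck, without lifting it off, until its hole drops over the locating pin and the plate lies flat on the lower seat, square to the dark fence. Then swing the red clamp arm fully over the plate so that it holds it down, let go, and leave the other things on the bench where they are.

Things in the scene. Friction and masses are not known exactly. Their poses are not given: they have to be found in the camera images.
- jig: Fixed jig, 154x160 mm. Origin: bench level below the middle of the step. +x: slide direction, +y: to the fence, z up. Grey deck, top z=22, x -76..0, y -94..50. At x=0 a 12 mm step down to the bare aluminium seat, top z=10, x 0..78. Dark steel fence along +y side: inner face y=50, outer y=66, top z=28. Clamp arm sweeps z=30..42: it passes over a seated plate, not over one on deck or pin top. Near: a tall post behind left, carton to the right.
- pin (a point): Foot of the fixed steel locating pin, at seat height: jig x=43.5, y=0, z=10 mm. Pin 14 mm diameter, 11.5 mm high (tip 0.5 mm below deck level), top tapered to 8 mm across.
- plate: Loose blue-painted plate, 80 (its x) x 100 (its y) x 12 mm, about 0.25 kg, with one 20 mm through hole. Origin: centre of the underside; axes along its edges. It starts on the deck, x roughly along jig x. Pushed along the fence by its rear (-x) edge it goes level from deck onto pin top, then drops 12 mm when that edge is just (1.5 mm) past the step and the hole is over the pin.
- plate_hole (a point): Centre of the plate's hole at the underside; 2 mm ahead (+x) of the plate's origin. Seated: over the pin within the 3 mm play, 10 mm above the bench. With the plate's +y edge against the fence the hole is in line with the pin.
- clamp (a joint): Red swing clamp, an arm turning level about a vertical axis on the fence. 0: arm points to jig -x, lying over the fence; grows anticlockwise from above as the arm swings over the plate; pi/2: points to jig -y, fully closed (stop at 1.60, lower stop -0.7). Starts open, pointing outward (negative). Light friction, about 1 N at the handle; stays where left.
- clamp_pivot (a point): Axis of the clamp, at the underside of the arm: jig x=12, y=58, z=30 mm. The arm is 14 mm wide, 12 mm thick (z=30..42) and reaches 77 mm from the axis.
- clamp_handle (a point): Middle of the clamp's upright black handle peg, 68 mm from the axis on the arm: 12.4 mm diameter, z=42..64 mm, point at z=54. Push it sideways in an arc.
- driver: Bystander: screwdriver with a red handle lying flat, 172 mm long, 24 mm high, left of the jig; origin under its centre.
- solder: Bystander: reel of solder standing on its flange, 60 mm across, 42 mm high; origin under its centre.
- pump_bottle: Bystander: white dispenser bottle behind the jig, 65 mm across, 122 mm high; origin under its centre.

How it is judged:
By the outcome, as a careful person would: the job done as asked, in the order asked, and still so for the second after the job is handed in, with the robot touching nothing.
It also fails if it takes over 64 s, if anything falls off the work surface, if the arm or the gripper's body presses on something with over 40 N, if the wrist force passes 120 N, or if a joint passes its speed limit or range.

## Working session

There is one attempt and no reset: what is moved stays moved. The work goes in short steps, Python scripts to look and compute and a tool call to move; the robot and the scene stay as the last step left them, time stands still between calls to the robot, and variables do not carry over. Pictures are saved under pics/ and viewed, at most 13 in all, crops included, and the job is handed in when it is done.

Besides the shell and the picture viewer there is one more tool, called after "Request:" as a command line: name --argument value ..., lists and objects as JSON in quotes. carry_out: Moves the arm, as the interface text tells. Its arguments: {"type":"object","properties":{"steps":{"type":"array","items":{"type":"array"}},"force":{"type":"number"}},"required":["steps"]}

```bash
mkdir -p pics
cat > h.py <<'E'
from workcell import env
import numpy as np, cv2
from scipy.spatial.transform import Rotation as R
def cam(n):
    c=env.get_calibration(n); q=c['orientation']; Rm=R.from_quat([q[1],q[2],q[3],q[0]]).as_matrix()
    return c,Rm,np.array(c['origin'])
def cloud(n,d,c=None):
    c,Rm,o=c or cam(n); v,u=np.mgrid[0:d.shape[0],0:d.shape[1]]
    P=np.stack([(u-c['cx'])/c['fx']*d,-(v-c['cy'])/c['fy']*d,-d],-1)
    W=P@Rm.T+o; W[d==0]=np.nan; return W
def proj(n,p):
    c,Rm,o=cam(n); q=(np.atleast_2d(p)-o)@Rm
    return np.c_[c['cx']+c['fx']*q[:,0]/-q[:,2], c['cy']-c['fy']*q[:,1]/-q[:,2]]
E
python3 - <<'E'
from h import *
print(env.get_state(),env.hold_point_z)
for n in('top','side'):
    im,d=env.read_camera(n); np.savez(n+'0.npz',im=im,d=d); print(env.get_calibration(n))
    cv2.imwrite(f'pics/{n}0.png',im[...,::-1])
E
```

```text
{'clock': 0.0, 'joint_pos': array([ 1.20443661e+00,  3.13984541e-01,  4.49639510e-02,  1.30360504e+00,
       -2.30805961e-05,  1.43122951e+00]), 'qvel': array([-1.96689223e-03,  1.14882244e-03, -7.86912268e-04,  1.27294424e-03,
       -5.45861674e-05,  1.46451401e-03]), 'tau': array([ 6.35939086e-04, -4.80623960e+01,  2.98533064e+01,  1.91197061e-02,
       -1.25772804e-04,  3.65045977e-06]), 'tcp_pos': array([0.12909983, 0.55978456, 0.23041176]), 'orientation': array([-2.17740345e-04,  1.13153523e-01,  9.93577095e-01, -8.88430477e-04]), 'wrist_force': array([-0.89826172,  0.70434899, -0.20683231]), 'ft_torque': array([-0.01662047,  0.00575145,  0.01303228]), 'grip_force': 0.0, 'finger_gap': 0.08543453272902397} 0.0187
{'fx': 396.7483937570743, 'fy': 396.7483937570743, 'cx': 278.2640858445324, 'cy': 212.72150185563237, 'origin': array([ 0.39263497, -0.12506756,  0.89994656]), 'orientation': array([-0.63856027, -0.07109456,  0.08358564,  0.76170847])}
{'fx': 422.35840696462543, 'fy': 422.35840696462543, 'cx': 274.3334985313438, 'cy': 204.40917078766927, 'origin': array([0.21241878, 0.55014222, 0.44014344]), 'orientation': array([-0.21843466, -0.13045847,  0.52751587,  0.8105516 ])}
```

View pics/top0.png

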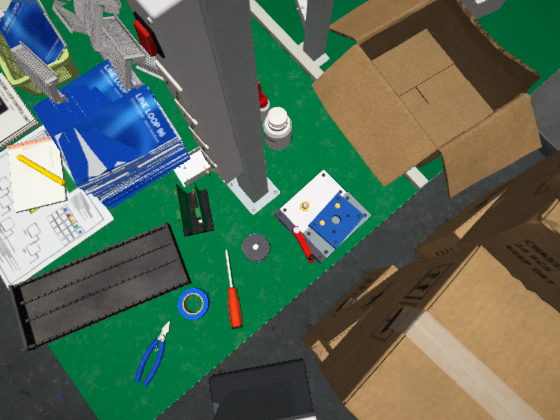

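View pics/side0.png

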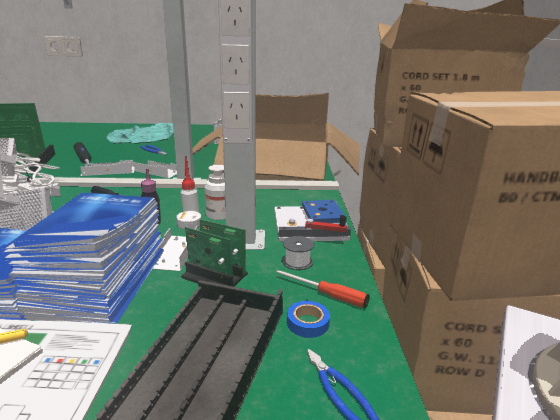

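The top view shows the jig around (320,215), with the blue plate at (337,218), the white seat at (305,197), the red clamp at (303,242), and the post at (253,195). I'll zoom in and measure.

Run:
```python
from h import *
z=np.load('top0.npz'); im,d=z['im'],z['d']; W=cloud('top',d)
cv2.imwrite('pics/c1.png',cv2.resize(im[160:270,265:380,::-1],None,fx=5,fy=5,interpolation=cv2.INTER_CUBIC))
for u,v in [(255,247),(234,305),(277,125),(253,195),(300,195),(337,218),(303,242),(312,245),(320,262),(276,214),(323,170),(368,215)]: print((u,v),W[v,u].round(4))
hsv=cv2.cvtColor(im,cv2.COLOR_RGB2HSV); 
m=(hsv[...,0]>95)&(hsv[...,0]<130)&(hsv[...,1]>120); mm=np.zeros_like(m); mm[180:260,295:375]=m[180:260,295:375]
P=W[mm]; P=P[~np.isnan(P).any(1)]; print(len(P),np.percentile(P[:,2],[5,25,50,75,95]))
r=cv2.minAreaRect((P[:,:2]*1000).astype(np.float32)); print(r, cv2.boxPoints(r))
m=((hsv[...,0]<8)|(hsv[...,0]>172))&(hsv[...,1]>120); mm=np.zeros_like(m); mm[180:270,285:330]=m[180:270,285:330]
P=W[mm]; P=P[~np.isnan(P).any(1)]; print(len(P),np.percentile(P[:,2],[5,50,95])); r=cv2.minAreaRect((P[:,:2]*1000).astype(np.float32)); print(r, cv2.boxPoints(r))
```

```text
(255, 247) [ 0.5159 -0.0939  0.0382]
(234, 305) [ 0.402  -0.0287  0.0242]
(277, 125) [ 0.754  -0.1851  0.1168]
(253, 195) [ 0.6245 -0.1091  0.0673]
(300, 195) [ 0.621  -0.2152  0.0119]
(337, 218) [ 0.5506 -0.2862  0.0237]
(303, 242) [ 0.5079 -0.1989  0.0416]
(312, 245) [ 0.5    -0.2186  0.0259]
(320, 262) [ 0.4604 -0.2293  0.0207]
(276, 214) [ 0.5825 -0.1521  0.0291]
(323, 170) [ 0.6721 -0.2802  0.0092]
(368, 215) [ 0.5454 -0.357   0.0221]
1430 [0.03155065 0.03330233 0.03435317 0.03536722 0.03672832]
((544.968017578125, -282.85791015625), (79.80330657958984, 100.21419525146484), 37.886802673339844) [[ 482.7057  -267.81586]
 [ 544.24756 -346.90747]
 [ 607.23035 -297.89996]
 [ 545.6885  -218.80835]]
205 [0.03356083 0.04193631 0.04537025]
((504.9439697265625, -198.8023681640625), (85.21188354492188, 13.564672470092773), 17.333885192871094) [[ 462.25226 -205.02203]
 [ 466.2937  -217.97067]
 [ 547.6357  -192.5827 ]
 [ 543.59424 -179.63406]]
```

View pics/c1.png

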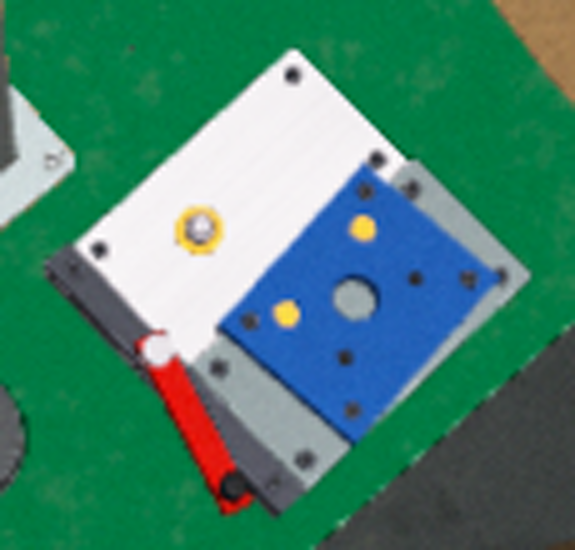

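The crop shows the pin at (200,227), plate corners at (367,167), (220,328), (503,275) and (353,440), the hole at (355,297), the pivot at (155,348) and the handle at (233,487). Next is a fit of jig and plate poses.

```bash
cat >> h.py <<'E'
from scipy.optimize import least_squares
def fit(n,pts,px,x0):
    pts=np.array(pts,float)/1000; px=np.array(px,float)
    f=lambda p:(proj(n,np.c_[pts[:,:2]@R.from_euler('z',p[2]).as_matrix()[:2,:2].T+p[:2],pts[:,2]])-px).ravel()
    s=least_squares(f,x0,loss='soft_l1'); return s.x,f(s.x).reshape(-1,2)
def tocrop(a): return (np.array(a,float)+.5)/5-.5+[265,160]
E
python3 - <<'E'
from h import *
J=[(78,-94,10),(-76,-94,22),(0,-94,22),(78,50,28),(78,66,28),(-76,50,28),(43.5,0,21.5),(12,58,42)]
px=tocrop([(292,48),(530,272),(410,160),(78,245),(47,262),(322,487),(200,227),(155,348)])
j,e=fit('top',J,px,[.58,-.25,.8]); print(j,np.degrees(j[2]),'\n',e.round(1))
p,e=fit('top',[(40,-50,34),(40,50,34),(-40,-50,34),(-40,50,34),(2,0,34)],tocrop([(367,167),(220,328),(503,275),(353,440),(355,297)]),[.54,-.28,.8]); print(p,np.degrees(p[2]),'\n',e.round(1))
Ri=R.from_euler('z',-j[2]).as_matrix()[:2,:2]; print('plate in jig',Ri@(p[:2]-j[:2])*1000,np.degrees(p[2]-j[2]))
# handle: 68mm arc
f=lambda a:proj('top',[*(j[:2]+Ri.T@np.array([.012-.068*np.cos(a[0]),.058-.068*np.sin(a[0])])),.064])[0]-tocrop((233,487))
s=least_squares(f,[-.3]);print('clamp',s.x,s.fun)
c,Rm,o=cam('wrist'); print(c)
E
```

```text
[ 0.55787012 -0.24504046  0.58395414] 33.45810792151354 
 [[-0.1 -0.4]
 [ 0.9 -0. ]
 [ 0.9 -1.1]
 [-1.6 -0.6]
 [-0.6  0.8]
 [-2.1  0.5]
 [ 0.3 -0.4]
 [ 1.   1. ]]
[ 0.54488541 -0.28283219  0.66148711] 37.900419881789425 
 [[-0.5 -0.9]
 [-0.2 -0.9]
 [-0.3  0.6]
 [ 0.7  0.7]
 [ 0.4  0.2]]
plate in jig [-31.66860549 -24.37040749] 4.442311960275888
clamp [-0.31536432] [0.06172135 0.12860972]
{'fx': 325.19226210127806, 'fy': 325.19226210127806, 'cx': 273.6907057395684, 'cy': 208.72684099121147, 'origin': array([0.05344346, 0.57777917, 0.37216296]), 'orientation': array([ 0.77315054, -0.12242141, -0.09569905,  0.61489262])}
```

Run:
```python
from h import *
j=[.5579,-.245,.584]; Ri=R.from_euler('z',-j[2]).as_matrix()[:2,:2]
W=np.concatenate([cloud(n,np.load(n+'0.npz')['d']).reshape(-1,3) for n in('top','side')]); W=W[~np.isnan(W).any(1)]
Q=(W[:,:2]-j[:2])@Ri.T
print('height map cm, rows jig y +24..-30, cols jig x -24..24 (4cm)')
for y in range(24,-33,-4):
    print('%4d'%y,*['%3d'%(W[m,2].max()*100) if (m:=(abs(Q[:,0]-x/100)<.02)&(abs(Q[:,1]-y/100)<.02)).any() else '  .' for x in range(-24,25,4)])
print('world, rows x .8..-.0, cols y .7...-.6 (10cm)')
for x in np.arange(.8,-.01,-.1):
    print('%.1f'%x,*['%3d'%(W[m,2].max()*100) if (m:=(abs(W[:,0]-x)<.05)&(abs(W[:,1]-y)<.05)).any() else '  .' for y in np.arange(.7,-.61,-.1)])
```

```text
height map cm, rows jig y +24..-30, cols jig x -24..24 (4cm)
  24  29 -73 -74 -73   0   0   2   2   1   0  10  10   3
  20  29 -74 -73 -74   0   0   0   4   1   0  10  10   9
  16  29  -5 -74 -73   0   0   4   4   4   0   9  10  10
  12  29  -5 -73 -73   0   0   0   4   4  65  65  62   2
   8  29  11 -74 -74   4   6   5   4   3  65  21  21   3
   4  29  16 -74 -74   3   3   4   4   3  62   0   .   3
   0  29  18 -73   0   3   3   3   2   1   0   0   0   2
  -4  29  19 -74   0   3   3   3   1   1   0   0  12  12
  -8  29   7 -74   0   3   3   3   1   1   0   8  12  12
 -12  -8 -74 -73   0   0   0   0   0   0   0   0   8   0
 -16 -12 -74 -73   0   0   8   8   8   7   7   7   0   0
 -20 -74 -73 -74   0  10  10  10  10  10   9   9   8   7
 -24 -74 -73   7  11  12  12  12  12  11  11  11  10  10
 -28  47   4   8  11  12  12  12  12  12  12  12  12  11
 -32  45   5   9  12  12   1   1   .   .  12  12  13  12
world, rows x .8..-.0, cols y .7...-.6 (10cm)
0.8   .   .   2   3  14  14  13  13   8  14  10  12  12  22
0.7   .   .   1   2  14  15  13  45  21   9   8  12  12  12
0.6   .   .   2   2   3   3   9  63  65   3   3  10  12  12
0.5   .   .   1   3   2   5   5   2   4   6   3   2   3  47
0.4   .   .   .   5   5   5   5   2   0   0  28  29  29  46
0.3 -74   .   .   0   0   1   1   0   0  29  29  29  29  29
0.2 -73   .   .   .   0   0   0   0   0  29  29  29  29  29
0.1 -73 -74   . -74 -73 -64   1   3   1  28  29  29  29  29
0.0   .   .   . -74 -74 -64   .   . -45 -64  -6   .   .   .
```

Request:
carry_out --steps '[[[0, 0, 0], [-0.2, -5.1, -4], 120], [[0, 0, 0], [-0.2, -9.2, -8], 120], [[0, 0, 8], [-3.2, -13.6, -8], 120], [[0, 0, 16], [-8.5, -14.5, -8], 120], [[0, 0, 24], [-14, -16.3, -8], 120], [[0, 0, 32], [-19.6, -18, -8], 120], [[0, 0, 38], [-24.4, -21, -8], 120], [[0, 0, 44], [-29.4, -25, -8], 120]]'

```text
clock: 1.1
tcp_pos: [0.3598, 0.2505, 0.3108]
orientation: [-0.0, 0.478, 0.878, -0.0]
wrist_force: [0.5, 0.1, -0.3]
finger_gap: 0.0449
grip_force: 0.0
```

```bash
cat >> h.py <<'E'
def rows(wps,psi0=None,p0=None):
    "wps: world (x,y,z,psi deg); prints turn z deg, shift cm from measured (or given) pose"
    s=env.get_state(); q=s['orientation']; T=R.from_quat([q[1],q[2],q[3],q[0]]).as_matrix()
    if p0 is None:p0=s['tcp_pos']
    psi=np.degrees(np.arctan2(T[1,1],T[0,1])) 
    print('tcp',s['tcp_pos'].round(4),'psi',psi.round(2),'tilt',T[:2,2].round(4),'t',s['clock'],'F',s['wrist_force'].round(1),'gap',s['finger_gap'])
    if psi0 is not None: psi=psi0
    a=np.radians(psi); M=np.array([[-np.sin(a),np.cos(a),0],[np.cos(a),np.sin(a),0],[0,0,-1]])
    for w in wps: print('turn',round((psi-w[3]+180)%360-180,1),'shift',(M@(np.array(w[:3])-p0)*100).round(2))
E
python3 -c "
from h import *
rows([(.41,.17,.31,33.5),(.44,.06,.31,33.5),(.45,-.05,.31,33.5),(.47,-.15,.28,33.5),(.50,-.25,.24,33.5),(.53,-.3,.22,33.5)])
c,Rm,o=cam('wrist');print(o,-Rm[:,2])"
```

```text
tcp [0.3598 0.2505 0.3108] psi 32.84 tilt [-0.0004  0.    ] t 1.1 F [ 0.5  0.1 -0.3] gap 0.0449018437419208
turn -0.7 shift [-9.48 -0.15  0.08]
turn -0.7 shift [-20.35  -3.59   0.08]
turn -0.7 shift [-30.14  -8.72   0.08]
turn -0.7 shift [-39.62 -12.46   3.08]
turn -0.7 shift [-49.65 -15.36   7.08]
turn -0.7 shift [-55.48 -15.55   9.08]
[0.31805826 0.31661411 0.45251618] [ 0.16594042 -0.2589441  -0.95153126]
```

Request:
carry_out --steps '[[[0, 0, 0], [-6, 0, 0], 120], [[0, 0, 0], [-12, -1, 0], 120], [[0, 0, 0], [-17.5, -2.7, 0], 120], [[0, 0, 0], [-23, -5, 0], 120], [[0, 0, 0], [-28.5, -7.7, 0.5], 120], [[0, 0, 0], [-34, -10, 1.5], 120], [[0, 0, 0], [-39.6, -12.4, 3], 120], [[0, 0, 0], [-45, -14, 5], 120]]'

```text
clock: 2.1
tcp_pos: [0.4863, -0.2041, 0.261]
orientation: [0.0, 0.478, 0.879, 0.0]
wrist_force: [0.4, 0.1, 0.7]
finger_gap: 0.0451
grip_force: 0.0
```

Run:
```python
from h import *
c=cam('wrist'); im,d=env.read_camera('wrist'); rows([(.53,-.3,.22,33.5)])
# rectify: pinhole looking straight down, jig axes aligned: +y jig up, +x jig right
cal,Rm,o=c; f=700; 
a=.584; X=np.array([np.cos(a),np.sin(a),0]);Y=np.array([-np.sin(a),np.cos(a),0])
ctr=np.array([.558,-.245,0]); 
# orthophoto on plane z=.022, 2 px/mm... 
def ortho(z,s=2.5):
    v,u=np.mgrid[0:500,0:560]; gx=(u-280)/s/1000; gy=(250-v)/s/1000
    P=ctr+gx[...,None]*X+gy[...,None]*Y; P[...,2]=z
    q=(P-o)@Rm; x,y,zz=q[...,0],-q[...,1],-q[...,2]; r=np.hypot(x,y); th=np.arctan2(r,zz); k=cal['fx']*th/np.maximum(r,1e-9)
    return cv2.remap(im,(cal['cx']+k*x).astype(np.float32),(cal['cy']+k*y).astype(np.float32),cv2.INTER_CUBIC)
cv2.imwrite('pics/w1.png',ortho(.022)[...,::-1]); np.savez('w1.npz',im=im,d=d,o=o,Rm=Rm)
```

```text
tcp [ 0.4875 -0.2098  0.2569] psi 32.71 tilt [-0.0019 -0.0022] t 2.15 F [ 3.1 -5.4 -1.3] gap 0.045000358167015454
turn -0.8 shift [-9.89 -1.3   3.69]
```

View pics/w1.png

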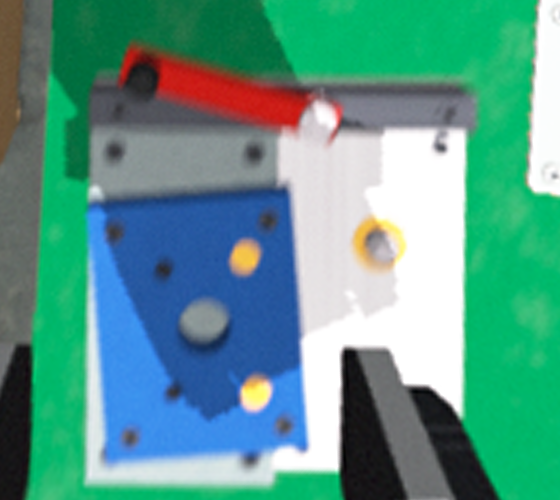

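The orthophoto confirms the jig fit to within 1–2 mm: deck left edge at px 88, front edge at row 485, fence at row 128. The plate sits at about +4° with its hole at (204,318). Now I'll go down beside the plate's −y edge.

```bash
cat >> h.py <<'E'
J=np.array([.5579,-.245,np.radians(33.46)])
def j2w(x,y): return J[:2]+R.from_euler('z',J[2]).as_matrix()[:2,:2]@np.array([x,y])/1000
def jrows(w,**k): # w: (jig x,y,z mm, psi rel. to jig)
    s=env.get_state()['tcp_pos']; print('now jig',(R.from_euler('z',-J[2]).as_matrix()[:2,:2]@(s[:2]-J[:2])*1000).round(1),(s[2]*1000).round(1))
    rows([(*j2w(a,b),c/1000,33.46+e) for a,b,c,e in w],**k)
E
python3 -c "
from h import *
jrows([(-32,-99,200,0),(-32,-99,23,0),(-32,-60,23,0)])"
```

```text
now jig [-39.4  68.2] 256.9
tcp [ 0.4875 -0.2098  0.2569] psi 32.71 tilt [-0.0019 -0.0022] t 2.15 F [ 3.1 -5.4 -1.3] gap 0.045000358167015454
turn -0.7 shift [-16.71   0.95   5.69]
turn -0.7 shift [-16.71   0.95  23.39]
turn -0.7 shift [-12.81   0.9   23.39]
```

Request:
carry_out --steps '[[[0, 0, -0.7], [-4, 0.2, 1.5], 120], [[0, 0, -0.7], [-8, 0.5, 3], 120], [[0, 0, -0.7], [-12, 0.7, 5], 120], [[0, 0, -0.7], [-15.5, 0.9, 8], 120], [[0, 0, -0.7], [-17.2, 0.9, 12], 120], [[0, 0, -0.7], [-17.2, 0.9, 16], 120], [[0, 0, -0.7], [-17.2, 0.9, 18], 120], [[0, 0, -0.7], [-17.2, 0.9, 18], 120]]'

```text
clock: 3.15
tcp_pos: [0.5859, -0.3397, 0.0784]
orientation: [-0.003, 0.472, 0.882, 0.001]
wrist_force: [-1.4, -0.4, 0.2]
finger_gap: 0.0449
grip_force: 0.0
```

```bash
python3 -c "
from h import *
jrows([(-32,-99,23,0),(-32,-60.5,23,0)])"
```

```text
now jig [-28.8 -94.5] 78.4
tcp [ 0.5859 -0.3397  0.0784] psi 33.71 tilt [-0.0045  0.0036] t 3.15 F [-1.4 -0.4  0.2] gap 0.04490188554898843
turn 0.2 shift [-0.45 -0.32  5.54]
turn 0.2 shift [ 3.4  -0.3   5.54]
```

Request:
carry_out --steps '[[[0, 0, 0], [-0.4, -0.3, 1.5], 120], [[0, 0, 0], [-0.4, -0.3, 3.5], 120], [[0, 0, 0], [-0.4, -0.3, 5], 120], [[0, 0, 0], [-0.4, -0.3, 5.5], 120], [[0, 0, 0], [-0.4, -0.3, 5.5], 120], [[0, 0, 0], [0.3, -0.3, 5.5], 120], [[0, 0, 0], [0.8, -0.3, 5.5], 120], [[0, 0, 0], [0.8, -0.3, 5.5], 120]]'

```text
clock: 4.15
tcp_pos: [0.5805, -0.3357, 0.0268]
orientation: [0.0, 0.472, 0.882, 0.0]
wrist_force: [-0.5, 0.6, 0.6]
finger_gap: 0.0453
grip_force: 0.0
```

```bash
python3 -c "
from h import *
jrows([(-32,-60.5,23,0)])"
```

```text
now jig [-31.1 -88.1] 26.8
tcp [ 0.5805 -0.3357  0.0268] psi 33.73 tilt [ 0.0003 -0.    ] t 4.15 F [-0.5  0.6  0.6] gap 0.04527838358556414
turn 0.3 shift [ 2.76 -0.08  0.38]
```

Request:
carry_out --steps '[[[0, 0, 0.2], [0.2, 0, 0.3], 120], [[0, 0, 0.2], [0.6, 0, 0.3], 120], [[0, 0, 0.2], [1, 0, 0.3], 120], [[0, 0, 0.2], [1.3, 0, 0.3], 120], [[0, 0, 0.2], [1.6, 0, 0.3], 120], [[0, 0, 0.2], [1.9, 0, 0.3], 120], [[0, 0, 0.2], [2.1, 0, 0.3], 120], [[0, 0, 0.2], [2.3, 0, 0.3], 120]]'

```text
clock: 5.15
tcp_pos: [0.5678, -0.3169, 0.0232]
orientation: [-0.0, 0.473, 0.881, 0.0]
wrist_force: [0.5, -0.4, -0.5]
finger_gap: 0.0448
grip_force: 0.6
```

```bash
python3 -c "
from h import *
jrows([(-32,-60.5,23,0)])"
```

```text
now jig [-31.3 -65.5] 23.2
tcp [ 0.5678 -0.3169  0.0232] psi 33.51 tilt [0.0001 0.0001] t 5.15 F [ 0.5 -0.4 -0.5] gap 0.04480014597350835
turn 0.0 shift [ 0.5  -0.06  0.02]
```

Request:
carry_out --steps '[[[0, 0, 0], [0.1, 0, 0], 120], [[0, 0, 0], [0.2, 0, 0], 120], [[0, 0, 0], [0.3, 0, 0], 120], [[0, 0, 0], [0.4, 0, 0], 120], [[0, 0, 0], [0.5, 0, 0], 120], [[0, 0, 0], [0.55, 0, 0], 120], [[0, 0, 0], [0.6, 0, 0], 120], [[0, 0, 0], [0.6, 0, 0], 120]]'

```text
clock: 6.15
tcp_pos: [0.5645, -0.312, 0.0232]
orientation: [-0.0, 0.473, 0.881, 0.0]
wrist_force: [0.6, -0.2, -1.0]
finger_gap: 0.0452
grip_force: 0.5
```

Run:
```python
from h import *
jrows([(-32,-60.5,23,0)])
im,d=env.read_camera('top'); np.savez('top1.npz',im=im,d=d)
cv2.imwrite('pics/c2.png',cv2.resize(im[160:270,265:380,::-1],None,fx=5,fy=5,interpolation=cv2.INTER_CUBIC))
```

```text
now jig [-31.4 -59.5] 23.2
tcp [ 0.5645 -0.312   0.0232] psi 33.51 tilt [-0.0001  0.0002] t 6.15 F [ 0.6 -0.2 -1. ] gap 0.04518611197554329
turn 0.0 shift [-0.1  -0.06  0.02]
```

View pics/c2.png

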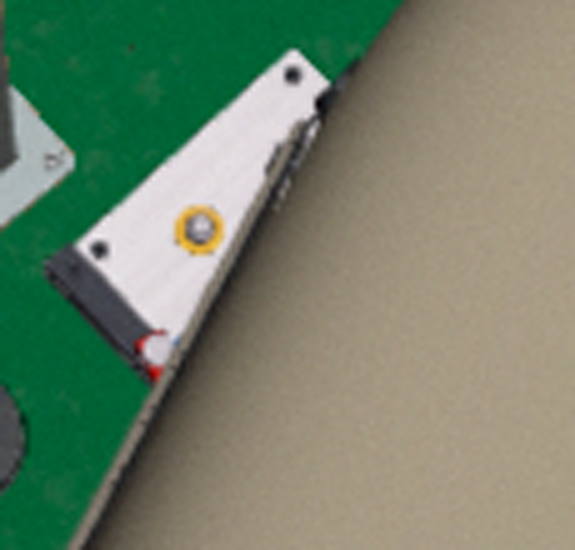

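The arm hides the plate from the top camera; only the pin (200,227) is visible. There is no fence contact in the force yet, so I'll keep pushing gently.

Request:
carry_out --steps '[[[0, 0, 0], [0.1, 0, 0], 120], [[0, 0, 0], [0.15, 0, 0], 120], [[0, 0, 0], [0.2, 0, 0], 120], [[0, 0, 0], [0.25, 0, 0], 120], [[0, 0, 0], [0.3, 0, 0], 120], [[0, 0, 0], [0.3, 0, 0], 120], [[0, 0, 0], [0.3, 0, 0], 120], [[0, 0, 0], [0.3, 0, 0], 120]]'

```text
clock: 7.2
tcp_pos: [0.5642, -0.3118, 0.0242]
orientation: [0.002, 0.474, 0.881, -0.001]
wrist_force: [3.3, -7.7, -1.4]
finger_gap: 0.0449
grip_force: 3.6
```

```bash
cat >> h.py <<'E'
def worth(z,name,s=2.5):
    cal,Rm,o=cam('wrist'); im,d=env.read_camera('wrist'); a=J[2]
    X=np.array([np.cos(a),np.sin(a),0]);Y=np.array([-np.sin(a),np.cos(a),0])
    v,u=np.mgrid[0:500,0:560]; P=(u-280)[...,None]/s/1000*X+(250-v)[...,None]/s/1000*Y+[*J[:2],z]
    q=(P-o)@Rm; x,y,zz=q[...,0],-q[...,1],-q[...,2]; r=np.hypot(x,y); k=cal['fx']*np.arctan2(r,zz)/np.maximum(r,1e-9)
    cv2.imwrite(name,cv2.remap(im,(cal['cx']+k*x).astype(np.float32),(cal['cy']+k*y).astype(np.float32),cv2.INTER_CUBIC)[...,::-1])
E
python3 - <<'E'
from h import *
jrows([(-32,-60.5,23,0)])
worth(.034,'pics/w2.png')
E
```

```text
now jig [-31.6 -59.3] 24.2
tcp [ 0.5642 -0.3118  0.0242] psi 33.45 tilt [ 0.0027 -0.004 ] t 7.2 F [ 3.3 -7.7 -1.4] gap 0.04493950165487188
turn -0.0 shift [-0.12 -0.04  0.12]
```

View pics/w2.png

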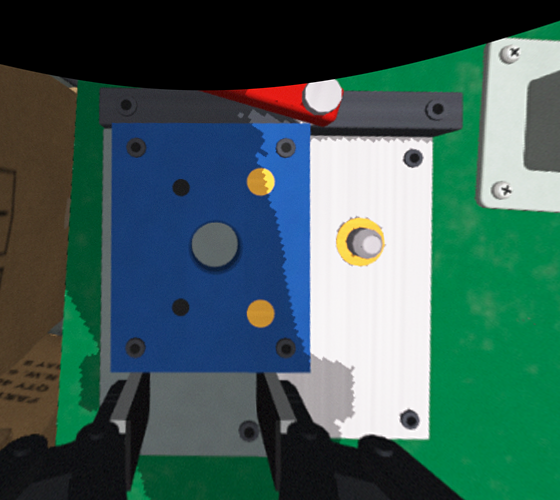

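The rectified wrist view shows the plate square against the fence: corners (111,123) to (310,372), so its rear edge is at jig x≈-67.6 and its centre at y≈+1. Next I'll back off, lift, turn 90° (camera toward +x, away from the carton) and go behind the rear edge.

Request:
carry_out --steps '[[[0, 0, 0], [-1, 0, 0], 120], [[0, 0, 0], [-1.6, 0, -2], 120], [[0, 0, 10], [-1.6, 0, -6.5], 120], [[0, 0, 20], [0, -2, -8], 120], [[0, 0, 30], [2, -4, -8], 120], [[0, 0, 40], [4, -6, -8], 120], [[0, 0, 50], [5.7, -6.4, -8], 120], [[0, 0, 60], [5.7, -6.4, -8], 120]]'

```text
clock: 8.25
tcp_pos: [0.4765, -0.2956, 0.1031]
orientation: [-0.002, 0.852, 0.524, -0.0]
wrist_force: [0.7, 0.2, 0.4]
finger_gap: 0.0455
grip_force: 0.0
```

Request:
carry_out --steps '[[[0, 0, 10], [0, 0, 0], 120], [[0, 0, 20], [0, 0, 0], 120], [[0, 0, 30], [0, 0, 0], 120], [[0, 0, 30], [0, 0, 1.5], 120], [[0, 0, 30], [0, 0, 3.5], 120], [[0, 0, 30], [0, 0, 4], 120], [[0, 0, 30], [0, 0, 4], 120], [[0, 0, 30], [0, 0, 4], 120]]'

```text
clock: 9.25
tcp_pos: [0.4784, -0.2976, 0.0637]
orientation: [0.0, 0.957, 0.289, 0.0]
wrist_force: [0.4, 0.0, -0.4]
finger_gap: 0.0454
grip_force: 0.0
```

```bash
python3 -c "
from h import *
jrows([(-92,1,23,-90),(-78,1,23,-90),(-10,1,23,-90)])"
```

```text
now jig [-95.3  -0. ] 63.7
tcp [ 0.4784 -0.2976  0.0637] psi -56.46 tilt [ 0.0006 -0.0003] t 9.25 F [ 0.4  0.  -0.4] gap 0.0453529795318335
turn 0.1 shift [ 0.33 -0.1   4.07]
turn 0.1 shift [ 1.73 -0.1   4.07]
turn 0.1 shift [ 8.53 -0.09  4.07]
```

Request:
carry_out --steps '[[[0, 0, 0], [0, -0.1, 2], 120], [[0, 0, 0], [0, -0.1, 3.6], 120], [[0, 0, 0], [0, -0.1, 4.05], 120], [[0, 0, 0], [0.4, -0.1, 4.05], 120], [[0, 0, 0], [0.8, -0.1, 4.05], 120], [[0, 0, 0], [1.2, -0.1, 4.05], 120], [[0, 0, 0], [1.6, -0.1, 4.05], 120], [[0, 0, 0], [2, -0.1, 4.05], 120]]'

```text
clock: 10.25
tcp_pos: [0.4943, -0.2859, 0.0231]
orientation: [0.001, 0.958, 0.288, -0.0]
wrist_force: [-2.9, -2.8, 2.9]
finger_gap: 0.0454
grip_force: 1.7
```

Request:
carry_out --steps '[[[0, 0, 0], [0.5, 0, 0], 120], [[0, 0, 0], [1, 0, 0], 120], [[0, 0, 0], [1.5, 0, 0], 120], [[0, 0, 0], [2, 0, 0], 120], [[0, 0, 0], [2.5, 0, 0], 120], [[0, 0, 0], [3, 0, 0], 120], [[0, 0, 0], [3.5, 0, 0], 120], [[0, 0, 0], [4, 0, 0], 120]]'

```text
clock: 11.25
tcp_pos: [0.5277, -0.2629, 0.0226]
orientation: [-0.0, 0.958, 0.288, -0.0]
wrist_force: [-1.4, -2.7, 0.9]
finger_gap: 0.0451
grip_force: 1.5
```

```bash
python3 -c "
from h import *
jrows([(-10,1,23,-90)])
worth(.034,'pics/w3.png')"
```

```text
now jig [-35.1   1.7] 22.6
tcp [ 0.5277 -0.2629  0.0226] psi -56.48 tilt [-0.0002  0.0006] t 11.25 F [-1.4 -2.7  0.9] gap 0.04513998530416061
turn 0.1 shift [ 2.51  0.07 -0.04]
```

View pics/w3.png

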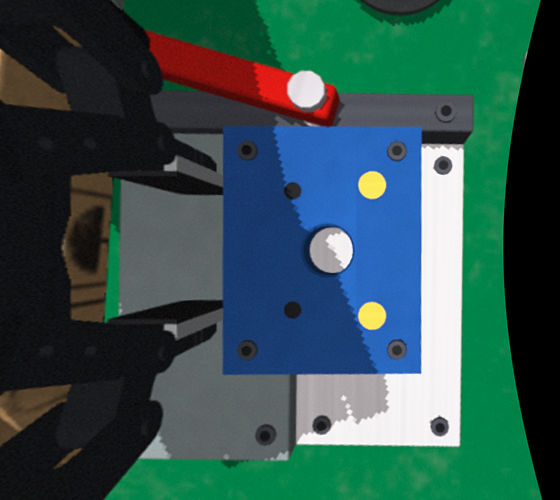

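The plate is still flush with the fence and square; its rear edge is at px 223 (x≈-22.8) and the tool is 12.3 mm behind it. About 24 mm remain, which I'll push more slowly.

Request:
carry_out --steps '[[[0, 0, 0], [0.4, 0, 0], 120], [[0, 0, 0], [0.8, 0, 0], 120], [[0, 0, 0], [1.2, 0, 0], 120], [[0, 0, 0], [1.5, 0, 0], 120], [[0, 0, 0], [1.8, 0, 0], 120], [[0, 0, 0], [2, 0, 0], 120], [[0, 0, 0], [2.2, 0, 0], 120], [[0, 0, 0], [2.3, 0, 0], 120]]'

```text
clock: 12.3
tcp_pos: [0.547, -0.2505, 0.0228]
orientation: [-0.0, 0.958, 0.288, 0.0]
wrist_force: [-0.3, 0.3, 0.6]
finger_gap: 0.0451
grip_force: 0.0
```

Request:
carry_out --steps '[[[0, 0, 0], [0.05, 0, 0], 120], [[0, 0, 0], [0.1, 0, 0], 120], [[0, 0, 0], [0.15, 0, 0], 120], [[0, 0, 0], [0.2, 0, 0], 120], [[0, 0, 0], [0.2, 0, 0], 120], [[0, 0, 0], [0.2, 0, 0], 120], [[0, 0, 0], [0.2, 0, 0], 120], [[0, 0, 0], [0.2, 0, 0], 120]]'

```text
clock: 13.3
tcp_pos: [0.5484, -0.2496, 0.0228]
orientation: [-0.0, 0.958, 0.288, 0.0]
wrist_force: [-0.6, -0.4, 0.8]
finger_gap: 0.0454
grip_force: 0.2
```

```bash
python3 -c "
from h import *
jrows([(-10,1,23,-90)])
worth(.022,'pics/w4.png')"
```

```text
now jig [-10.5   1.4] 22.8
tcp [ 0.5484 -0.2496  0.0228] psi -56.5 tilt [-0.  0.] t 13.3 F [-0.6 -0.4  0.8] gap 0.04538133617884887
turn 0.0 shift [ 0.05  0.04 -0.02]
```

View pics/w4.png

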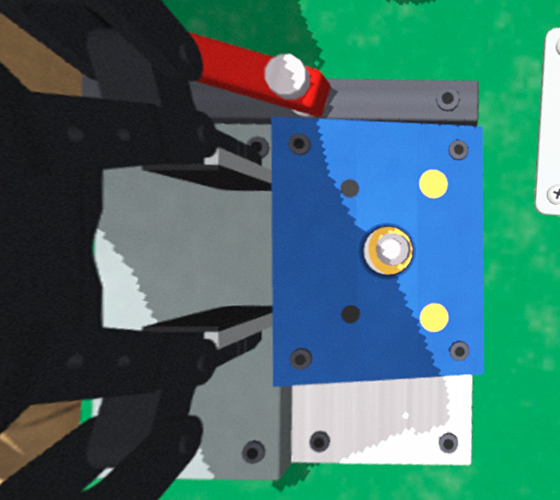

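The pin now shows inside the hole at (390,250). The plate looks tipped, with its rear edge (px 273) still on the deck lip, so it needs a couple of mm more.

Request:
carry_out --steps '[[[0, 0, 0], [0.05, 0, 0], 120], [[0, 0, 0], [0.1, 0, 0], 120], [[0, 0, 0], [0.15, 0, 0], 120], [[0, 0, 0], [0.2, 0, 0], 120], [[0, 0, 0], [0.25, 0, 0], 120], [[0, 0, 0], [0.3, 0, 0], 120], [[0, 0, 0], [0.3, 0, 0], 120], [[0, 0, 0], [0.3, 0, 0], 120]]'

```text
clock: 14.35
tcp_pos: [0.5509, -0.2479, 0.0228]
orientation: [-0.0, 0.958, 0.288, 0.0]
wrist_force: [-0.7, -0.5, 0.5]
finger_gap: 0.0457
grip_force: 0.0
```

```bash
python3 -c "
from h import *
jrows([(-10,1,23,-90)])
worth(.022,'pics/w5.png')"
```

```text
now jig [-7.4  1.4] 22.8
tcp [ 0.5509 -0.2479  0.0228] psi -56.5 tilt [-0.      0.0001] t 14.35 F [-0.7 -0.5  0.5] gap 0.04570978623506403
turn 0.0 shift [-0.26  0.04 -0.02]
```

View pics/w5.png

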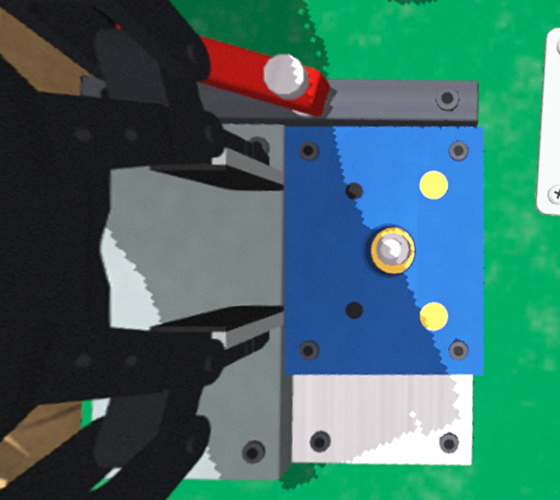

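The plate now lies flat: it measures 248 px on both sides at the z=22 plane, with the pin centred in the hole at (392,250). Moving to the clamp handle, turning the tool back by 90°.

Request:
carry_out --steps '[[[0, 0, 0], [-1.2, 0, 0], 120], [[0, 0, 0], [-1.5, 0, -3], 120], [[0, 0, -10], [-1.5, 0, -8], 120], [[0, 0, -20], [-2.5, -2, -9.5], 120], [[0, 0, -30], [-3.5, -4, -9.5], 120], [[0, 0, -40], [-4.5, -6, -9.5], 120], [[0, 0, -50], [-4.5, -7.8, -9.5], 120], [[0, 0, -60], [-4.5, -7.8, -9.5], 120]]'

```text
clock: 15.4
tcp_pos: [0.4686, -0.2069, 0.1178]
orientation: [-0.001, 0.683, 0.73, -0.0]
wrist_force: [-0.8, -0.5, 0.6]
finger_gap: 0.0454
grip_force: 0.0
```

Request:
carry_out --steps '[[[0, 0, -10], [0, 0, 0], 120], [[0, 0, -20], [0, 0, 0], 120], [[0, 0, -30], [0, 0, 0], 120], [[0, 0, -30], [0, 0, 0], 120], [[0, 0, -30], [0, 0, 0], 120], [[0, 0, -30], [0, 0, 0], 120], [[0, 0, -30], [0, 0, 0], 120], [[0, 0, -30], [0, 0, 0], 120]]'

```text
clock: 16.4
tcp_pos: [0.4704, -0.2077, 0.1178]
orientation: [0.0, 0.473, 0.881, 0.0]
wrist_force: [-0.2, -1.1, 0.9]
finger_gap: 0.0453
grip_force: 0.0
```

Run:
```python
from h import *
jrows([(-52.6,79,46,0)])
worth(.064,'pics/w6.png')
```

```text
now jig [-52.5  79.4] 117.8
tcp [ 0.4704 -0.2077  0.1178] psi 33.49 tilt [0.0001 0.0001] t 16.4 F [-0.2 -1.1  0.9] gap 0.04528793828430815
turn 0.0 shift [-0.04 -0.01  7.18]
```

View pics/w6.png

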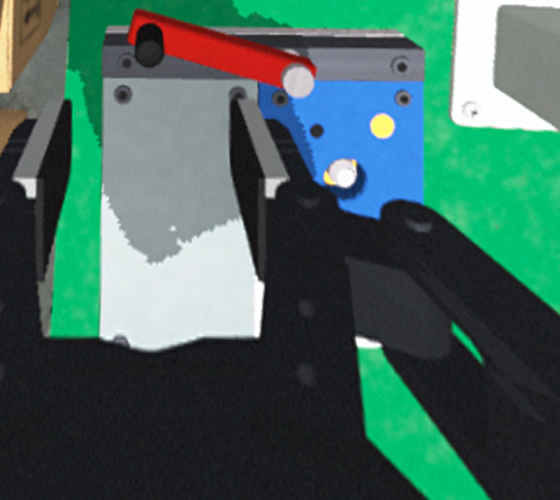

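The handle top is at (149,52) on the z=64 plane, jig (-52.4,79), as predicted. I'll go down and grip it lightly.

Request:
carry_out --steps '[[[0, 0, 0], [0, 0, 2], 120], [[0, 0, 0], [0, 0, 4], 120], [[0, 0, 0], [0, 0, 6], 120], [[0, 0, 0], [0, 0, 7], 120], [[0, 0, 0], [0, 0, 7], 160], [[0, 0, 0], [0, 0, 7], 200], [[0, 0, 0], [0, 0, 7], 235], [[0, 0, 0], [0, 0, 7], 235]]' --force 20

```text
clock: 17.45
tcp_pos: [0.4703, -0.2083, 0.0485]
orientation: [0.0, 0.473, 0.881, -0.001]
wrist_force: [-3.7, -2.0, 4.8]
finger_gap: 0.0113
grip_force: 20.0
```

Run:
```python
from h import *
A=np.linspace(-.315,1.585,20)
jrows([(12-68*np.cos(a),58-68*np.sin(a),47.8,0) for a in A])
```

```text
now jig [-52.9  78.9] 48.5
tcp [ 0.4703 -0.2083  0.0485] psi 33.48 tilt [ 0.0001 -0.0013] t 17.45 F [-3.7 -2.   4.8] gap 0.011308633647065677
turn 0.0 shift [0.02 0.02 0.07]
turn 0.0 shift [-0.64 -0.16  0.07]
turn 0.0 shift [-1.31 -0.27  0.07]
turn 0.0 shift [-1.99 -0.31  0.07]
turn 0.0 shift [-2.67 -0.29  0.07]
turn 0.0 shift [-3.34 -0.2   0.07]
turn 0.0 shift [-4.   -0.04  0.07]
turn 0.0 shift [-4.65  0.18  0.07]
turn 0.0 shift [-5.26  0.47  0.07]
turn 0.0 shift [-5.85  0.82  0.07]
turn 0.0 shift [-6.39  1.22  0.07]
turn 0.0 shift [-6.9   1.67  0.07]
turn 0.0 shift [-7.35  2.18  0.07]
turn 0.0 shift [-7.76  2.72  0.07]
turn 0.0 shift [-8.11  3.31  0.07]
turn 0.0 shift [-8.39  3.92  0.07]
turn 0.0 shift [-8.62  4.57  0.07]
turn 0.0 shift [-8.78  5.23  0.07]
turn 0.0 shift [-8.87  5.9   0.07]
turn 0.0 shift [-8.89  6.58  0.07]
```

Request:
carry_out --steps '[[[0, 0, 0], [-0.6, -0.2, 0], 235], [[0, 0, 0], [-1.3, -0.3, 0], 235], [[0, 0, 0], [-2, -0.3, 0], 235], [[0, 0, 0], [-2.7, -0.3, 0], 235], [[0, 0, 0], [-3.3, -0.2, 0], 235], [[0, 0, 0], [-4, 0, 0], 235], [[0, 0, 0], [-4.6, 0.2, 0], 235], [[0, 0, 0], [-5.3, 0.5, 0], 235]]'

```text
clock: 18.45
tcp_pos: [0.5032, -0.2506, 0.0485]
orientation: [0.0, 0.474, 0.881, -0.001]
wrist_force: [-5.9, -4.4, 4.1]
finger_gap: 0.0113
grip_force: 20.2
```

Run:
```python
from h import *
A=np.linspace(-.315,1.585,20)[8:]
jrows([(12-68*np.cos(a),58-68*np.sin(a),47.8,0) for a in A])
```

```text
now jig [-48.7  25.5] 48.5
tcp [ 0.5032 -0.2506  0.0485] psi 33.47 tilt [-0.0013 -0.0026] t 18.45 F [-5.9 -4.4  4.1] gap 0.011274294486731923
turn 0.0 shift [0.08 0.06 0.07]
turn 0.0 shift [-0.5   0.4   0.07]
turn 0.0 shift [-1.05  0.81  0.07]
turn 0.0 shift [-1.55  1.26  0.07]
turn 0.0 shift [-2.01  1.77  0.07]
turn 0.0 shift [-2.41  2.31  0.07]
turn 0.0 shift [-2.76  2.9   0.07]
turn 0.0 shift [-3.05  3.51  0.07]
turn 0.0 shift [-3.27  4.16  0.07]
turn 0.0 shift [-3.43  4.82  0.07]
turn 0.0 shift [-3.52  5.49  0.07]
turn 0.0 shift [-3.55  6.17  0.07]
```

Request:
carry_out --steps '[[[0, 0, 0], [-0.6, 0.4, 0], 235], [[0, 0, 0], [-1.1, 0.8, 0], 235], [[0, 0, 0], [-1.6, 1.3, 0], 235], [[0, 0, 0], [-2.1, 1.8, 0], 235], [[0, 0, 0], [-2.5, 2.3, 0], 235], [[0, 0, 0], [-2.8, 2.9, 0], 235], [[0, 0, 0], [-3.1, 3.5, 0], 235], [[0, 0, 0], [-3.3, 4.2, 0], 235]]'

```text
clock: 19.45
tcp_pos: [0.559, -0.2579, 0.0488]
orientation: [0.003, 0.474, 0.88, -0.002]
wrist_force: [0.9, -11.1, -1.1]
finger_gap: 0.0112
grip_force: 19.8
```

Request:
carry_out --steps '[[[0, 0, 0], [-0.1, 0.6, 0], 235], [[0, 0, 0], [-0.2, 1.2, 0], 235], [[0, 0, 0], [-0.25, 1.7, 0], 235], [[0, 0, 0], [-0.25, 2, 0], 235], [[0, 0, 0], [-0.25, 2.1, 0], 235], [[0, 0, 0], [-0.25, 2.1, 0], 235], [[0, 0, 0], [-0.25, 2.1, 0], 235], [[0, 0, 0], [-0.25, 2.1, 0], 235]]'

```text
clock: 20.45
tcp_pos: [0.5761, -0.2478, 0.0486]
orientation: [0.002, 0.474, 0.88, -0.003]
wrist_force: [-4.2, -10.0, 2.5]
finger_gap: 0.011
grip_force: 20.1
```

Run:
```python
from h import *
jrows([(12-68*np.cos(a),58-68*np.sin(a),47.8,0) for a in (1.57,1.6)])
```

```text
now jig [ 13.6 -12.3] 48.6
tcp [ 0.5761 -0.2478  0.0486] psi 33.38 tilt [ 0.0005 -0.0063] t 20.45 F [ -4.2 -10.    2.5] gap 0.01101005938497628
turn -0.1 shift [ 0.23 -0.17  0.08]
turn -0.1 shift [0.24 0.03 0.08]
```

Request:
carry_out --steps '[[[0, 0, 0], [0, 0, 0], 200], [[0, 0, 0], [0, 0, 0], 140], [[0, 0, 0], [0, 0, 0], 120], [[0, 0, 0], [0, 0, -0.5], 120], [[0, 0, 0], [0, 0, -2.5], 120], [[0, 0, 0], [0, 0, -6], 120], [[0, 0, 0], [-3, -3, -12], 120], [[0, 0, 0], [-6, -6, -17], 120]]'

```text
clock: 21.45
tcp_pos: [0.5609, -0.3182, 0.209]
orientation: [0.0, 0.472, 0.881, 0.0]
wrist_force: [1.2, -0.9, 0.4]
finger_gap: 0.0455
grip_force: 0.0
```

Request:
carry_out --steps '[[[0, 0, 0], [-2, -2, -3], 120], [[0, 0, 0], [-2, -2, -6], 120], [[0, 0, 0], [-2, -2, -6], 120], [[0, 0, 0], [-2, -2, -6], 120], [[0, 0, 0], [-2, -2, -6], 120], [[0, 0, 0], [-2, -2, -6], 120], [[0, 0, 0], [-2, -2, -6], 120], [[0, 0, 0], [-2, -2, -6], 120]]'

```text
clock: 22.45
tcp_pos: [0.5551, -0.346, 0.2668]
orientation: [-0.0, 0.473, 0.881, 0.0]
wrist_force: [-0.7, -0.3, -0.1]
finger_gap: 0.045
grip_force: 0.0
```

Run:
```python
from h import *
jrows([])
worth(.022,'pics/w7.png')
im,d=env.read_camera('side');d0=np.load('side0.npz')['im']
```

```text
now jig [-58.  -82.7] 266.8
tcp [ 0.5551 -0.346   0.2668] psi 33.51 tilt [-0.0002  0.0002] t 22.45 F [-0.7 -0.3 -0.1] gap 0.04499884282047183
```

View pics/w7.png

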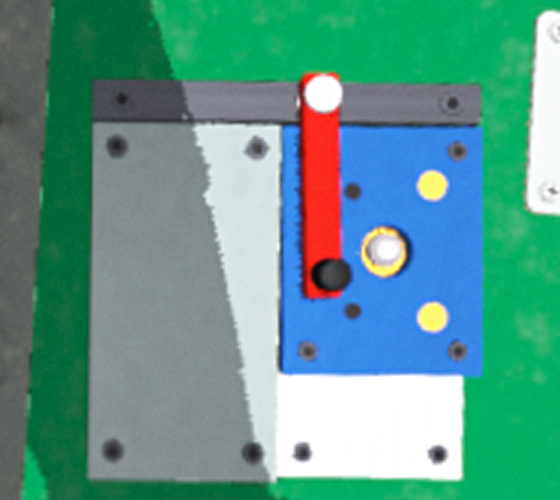

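The plate (282–482 × 126–374 px) is flat, square and flush with the fence, and the pin is in the hole at (385,250). The clamp is fully closed over it, with the handle at (331,274), and the robot is clear, so I'm handing in.

```bash
python3 -c "
from workcell import env
print(env.hand_in())"
```

```text
the job is handed in; nothing more can be done
None
```

I slid the plate along the fence until it dropped over the pin and lay flat and square, then swung the clamp fully closed over it and handed the job in at about 22 s. I steered clear of the other things on the bench, but didn't compare their positions before and after.

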